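Set the fume damper, then start the extractor

TASK

Get the fume extraction of the laser marking bench ready: slide the flush-set dark damper plate in the low box until its white line meets the orange arrow, let go of it, and then press the green start button all the way down and release it. The plate has no handle: press closed fingertips on it just firmly enough to drag it along, never with more than 16 N. Leave the blue damper, the white sleeves and the chuck key as they are, and do not start the fan before the damper is set.

Things in the scene. Friction and masses are not known exactly. Their poses are not given: they have to be found in the camera images.
- housing: Fixed damper box on the bench: grey with slanted louvres, white top frame, 200 (x) x 340 (y) x 90 mm high; origin under its centre, z up. The flat top is 90 mm above the origin. Two open slots run along its y, each 56 mm wide and 150 mm long (y from -75 to +75), centred at x = -50 (dark plate) and x = +45 mm (blue plate); slot walls 30 mm deep.
- slot (a point): Middle of the dark plate's slot at the frame's top (x = -50, y = 0, 90 mm up on the box). The plate's flat top lies 1 to 11 mm below this, differently each time and not measured: find it by feel. The plate is level and springy, giving about 1 mm per 10 N and at most 4 mm. Never load it with more than 16 N.
- damper: Dark steel damper plate, smooth, black stripes and one white 4 mm line across. 52 x 234 mm: its ends stay hidden under the frame. Slides only along the box's y, line from y = -40 to +40 mm, with some 4.5 N of drag; stays where left. A press of 8 to 12 N normally drags it. Origin: above the white line's middle at the frame's top height, not on the plate; axes as the box.
- mark: Flat orange arrow, 24 mm long, marked on the frame's top beside the dark plate's slot; origin at its tip on the slot's edge (x = -22 mm, 90 mm up on the box), axes as the box. The white line is to have the same y along the box as this tip. It starts 20 to 75 mm to the +y side of the line.
- spare: The blue damper plate in the slot at x = +45 mm, otherwise like the dark one; to be left alone. Origin above its white line at the frame's top.
- start_top (a point): Centre of the top of the green start button (30 mm across) in its black housing on the box's top, 125 mm to the +y side of the box's centre; points up.
- start (a joint): Travel of the green button: 0 released, 0.006 m fully down; about 4 N pushes it fully down, and it springs back.
- sleeve_a: White plastic stepped sleeve, 22 mm across the foot, 42 mm high, standing on the box's top near its -y end; origin at the underside's centre.
- sleeve_b: The same kind of white sleeve, standing on the bench beside the box's -y end.
- chuck_key: Steel T-shaped chuck key lying on the bench beyond the box's +y end, 70 x 70 mm, 16 mm high; origin on the bench under its middle.

How it is judged:
By the outcome, as a careful person would: the job done as asked, in the order asked, and still so for the second after the job is handed in, with the robot touching nothing.
It also fails if it takes over 51 s, if anything falls off the work surface, if the arm or the gripper's body presses on something with over 40 N, if the wrist force passes 120 N, or if a joint passes its speed limit or range.

ROBOT

A 7-joint arm with a two-finger parallel gripper is mounted at the origin on the work surface. World frame = base frame: x ahead of the robot, y to its left, z up, the work surface at z = 0. Lengths are in m, angles in rad, forces in N, time in s.
With the tool pointing down it reaches from about 0.4 to 0.75 m from the base axis. Payload 19.5 kg.
Tool frame: the origin (TCP) lies at the very end of the fingers, on their centre line; the grasp point (between the pads) lies 19 mm behind it; z points along the fingers, x is the direction in which the jaws open and shut, and the axes are right-handed (so a half turn about z gives the same grasp; the last joint's range is limited). The gripper opens to 85 mm and grips with 20 to 120 N. Pads are 22 mm wide; open, the fingers measure 114 mm over their backs; the gripper's body (76 mm by 85 mm) begins 54 mm behind the grasp point. The pads swing forward as they close: fully open they stand 13 mm farther back than shut.
Start: joints at [-1.377, 0.707, -0.028, 1.485, 0.022, 0.951, -0.075], TCP at [0.134, 0.559, 0.231] pointing down, gripper open.
Joint ranges: [-2.71, 2.71], [-0.32, 2.16], [-1.57, 1.52], [0, 2.45], [-1.46, 4.6], [0, 2.02], [-2.83, 2.83]. Speed limits (rad/s): [1.89, 1.89, 2.57, 2.57, 3.01, 3.01, 3.01].

INTERFACE

Orientations are given as a unit quaternion [w, x, y, z].
In Python, from bench import get_state, cams, order gives the robot as it stands. The module is installed in compiled form; this text tells all that it offers.
- The arm moves only by the tool play_rows, never from a script. Its argument "rows" is a list of rows, each an object with "rotation": the turn, a rotation vector about the tool's x, y, z in degrees, a list of three; "dp": the shift along the tool's x, y, z in mm, a list of three; "hand": the gripper's target within -1 to 1 (fully open at 1, half-way at 0, shut at -1). In form: [{"rotation": [rx, ry, rz], "dp": [tx, ty, tz], "hand": hand}, ...]. A call has 1 to 8 rows; each row is the pose to reach, as a shift and turn from the pose commanded when the call began, along the tool's axes at that moment; what a row does not reach only later rows make up. A row lasts 1/10 s, in which the tool goes at most 50 mm and 8.59 degrees, less where a joint would pass 70% of its speed; a pose out of reach is approached as far as the arm can. A call with a gripper value outside its range is refused whole. The fingers move at their own pace and stop on an object; "newtons" is the grip in N (left out, the last holds). Time passes only in rows, so rows that repeat a pose let the fingers close. It gives the time, the measured TCP pose, the force and the opening at its end, in the units of the state.
- get_state(): the state, without advancing time (a new reading comes with each control period).
- cams.capture(name): name is "scene" or "top"; returns a dict with "color" (384x512x3 uint8, red, green, blue), "intrinsics" (3x3 intrinsics, pixels), "R" (3x3) and "t" (3): a world point X has camera coordinates R X + t. Camera axes: x right, y down, z forward; pixel columns grow to the right and rows downward; lengths in m; the calibration is good to about 2 mm. A picture is of the moment at which its call begins. There is no depth.
- order.sign_off(): hands the job in, once; it reports no verdict.
Trained networks look in the newest picture that a camera, given by its name, has taken for a name from the list of things; names that differ only in an ending like _2 or _b are one class to them, and where a whole thing is asked for, a point or a joint stands for the part that bears it (a point fixed in the world has none). Each returns a list of dicts, best first, with "score" (0 to 1); they miss things now and then, are a little off and sometimes report something else, mostly with a low value. They report only what shows in the picture. A call takes as long as a camera call.
- cams.recognise(camera, thing): "uv" ([column, row] in pixels, amid what is visible of it).
The state is a dict: "clock": time; "joint_pos": joint angles; "qvel": joint speeds; "effort": joint torques, N m; "ee_pos": TCP position; "eef_rot": TCP orientation; "ft_force": force on the tool from outside, world axes, zero at the start; "torque": the same for the moment, N m; "gripper_width": opening from 0.0 (shut) to 1.0 (fully open).
Only numpy, scipy, OpenCV 4.12 (cv2) and the standard library are available. Lean on these libraries where they do the work, as an engineer would, in place of code of your own. Each camera call takes 0.05 s, during which the arm holds its last target. There are 200 camera calls.

## Working session

There is one attempt and no reset: what is moved stays moved. The work goes in short steps, Python scripts to look and compute and a tool call to move; the robot and the scene stay as the last step left them, time stands still between calls to the robot, and variables do not carry over. Pictures are saved under pics/ and viewed, about 8 in all and at most 12, crops included, and the job is handed in when it is done.

Besides the shell and the picture viewer there is one more tool, called after ">>>" by a JSON object that holds its "op" and its "data". play_rows: Moves the arm, as the interface text tells. Its arguments: {"type":"object","properties":{"rows":{"type":"array","items":{"type":"object","properties":{"rotation":{"type":"array","items":{"type":"number"}},"dp":{"type":"array","items":{"type":"number"}},"hand":{"type":"number"}}}},"newtons":{"type":"number"}},"required":["rows"]}

```bash
mkdir -p pics
python3 - <<'E'
from bench import get_state,cams
import cv2,numpy as np
s=get_state();print({k:np.round(v,3) for k,v in s.items()})
for n in("scene","top"):
    c=cams.capture(n);cv2.imwrite(f"pics/{n}0.png",c["color"][:,:,::-1]);print(n,c["intrinsics"].tolist(),np.round(c["R"],4).tolist(),np.round(c["t"],4).tolist())
    for th in("housing","damper","mark","spare","start_top","sleeve_a","chuck_key"):
        print(n,th,[(np.round(d["uv"],1).tolist(),round(d["score"],2)) for d in cams.recognise(n,th)[:3]])
a=cv2.imread("pics/scene0.png");b=cv2.imread("pics/top0.png")
cv2.imwrite("pics/both0.png",cv2.resize(b,(800,600),interpolation=cv2.INTER_CUBIC))
E
```

```text
{'clock': np.float64(0.0), 'joint_pos': array([-1.377,  0.707, -0.028,  1.485,  0.022,  0.951, -0.076]), 'qvel': array([-0.001,  0.   ,  0.   , -0.001, -0.   , -0.001,  0.001]), 'effort': array([-1.0000e-03, -8.8323e+01,  1.2350e+00, -2.3616e+01,  1.7000e-02,
        7.0000e-03,  0.0000e+00]), 'ee_pos': array([0.134, 0.559, 0.231]), 'eef_rot': array([ 0.   ,  0.785,  0.619, -0.   ]), 'ft_force': array([-0.285, -0.724,  0.282]), 'torque': array([0.071, 0.04 , 0.02 ]), 'gripper_width': np.float64(1.003)}
scene [[473.67046772853246, 0.0, 252.6646945297575], [0.0, 473.67046772853246, 192.62545198880701], [0.0, 0.0, 1.0]] [[0.448, 0.8938, 0.0197], [0.5633, -0.2651, -0.7825], [-0.6942, 0.3617, -0.6223]] [-0.3099, -0.2446, 1.4]
scene housing [([261.8, 196.4], 0.71)]
scene damper [([255.9, 162.1], 0.83)]
scene mark []
scene spare [([260.5, 189.9], 0.71), ([265.2, 195.2], 0.59)]
scene start_top []
scene sleeve_a [([193.1, 187.5], 0.74), ([157.5, 195.8], 0.63), ([260.3, 190.9], 0.36)]
scene chuck_key [([376.9, 203.8], 0.72), ([260.0, 189.5], 0.69), ([191.5, 187.3], 0.35)]
top [[466.0779131279447, 0.0, 263.57268095629877], [0.0, 466.0779131279447, 190.7418033726922], [0.0, 0.0, 1.0]] [[-0.0229, -0.9995, -0.0219], [-0.9904, 0.0256, -0.1356], [0.1361, 0.0186, -0.9905]] [0.0661, 0.6115, 1.1727]
top housing [([247.5, 220.8], 0.79)]
top damper [([240.8, 242.4], 0.68)]
top mark []
top spare [([246.6, 222.5], 0.69), ([253.2, 205.3], 0.57)]
top start_top [([197.6, 207.2], 0.44)]
top sleeve_a [([309.6, 218.8], 0.56), ([327.5, 261.2], 0.49), ([200.6, 206.4], 0.21)]
top chuck_key [([167.2, 180.4], 0.77)]
```

View pics/both0.png

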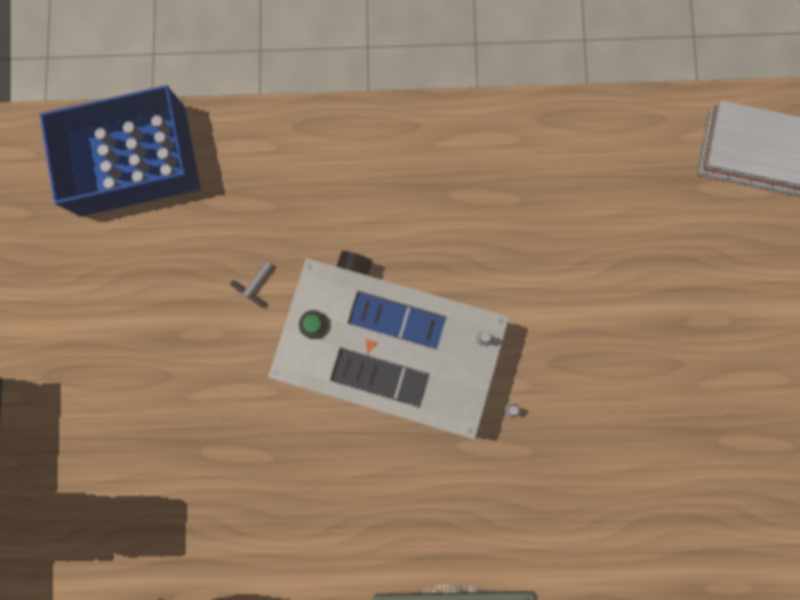

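View pics/scene0.png

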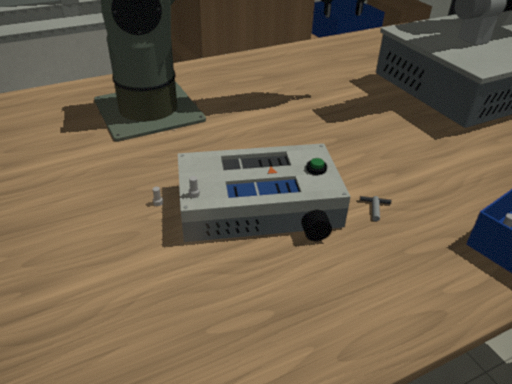

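The top view shows the box with its dark plate (line at about 402,383 in the 800 px picture), the orange arrow at (371,347), the green button at (312,324) and sleeves at (487,338) and (514,411). The scene view shows the same things. Next I fit the box pose and rectify its top.

```bash
cat > h.py <<'E'
import numpy as np,cv2
from bench import cams,get_state
from scipy.optimize import least_squares
def proj(c,X):
    p=(np.atleast_2d(X)@c["R"].T+c["t"])@c["intrinsics"].T
    return p[:,:2]/p[:,2:]
def toplane(c,uv,z):
    d=c["R"].T@np.linalg.solve(c["intrinsics"],[*uv,1]);o=-c["R"].T@c["t"]
    return o+d*(z-o[2])/d[2]
def b2w(P,B):
    B=np.atleast_2d(B);x,y,a=P;k,s=np.cos(a),np.sin(a)
    return np.c_[x+k*B[:,0]-s*B[:,1],y+s*B[:,0]+k*B[:,1],B[:,2]]
def rect(c,P,z=.09,s=2):
    q=np.array([[-.1,-.17],[.1,-.17],[.1,.17],[-.1,.17]])
    src=proj(c,b2w(P,np.c_[q,np.full(4,z)])).astype(np.float32)
    dst=np.float32([[(b[1]+.17)*1000*s,(b[0]+.1)*1000*s] for b in q])
    return cv2.warpPerspective(c["color"],cv2.getPerspectiveTransform(src,dst),(340*s,200*s),flags=cv2.INTER_CUBIC)
E
python3 - <<'E'
from h import *
c=cams.capture("top");d=cams.capture("scene")
# order: far-x corners; +y end is left in image (world y ~ left)
uv=np.array([[306,259],[508,318],[476,438],[269,377]])*.64
W=np.array([toplane(c,u,.09) for u in uv]);print(W.round(4))
# box +x is far from the robot (blue slot), +y toward button
B=np.array([[.1,.17,.09],[.1,-.17,.09],[-.1,-.17,.09],[-.1,.17,.09]])
r=least_squares(lambda P:(b2w(P,B)-W)[:,:2].ravel(),[.5,.0,.2]);P=r.x
print(P,np.degrees(P[2]),(r.fun*1000).round(1));np.save("P.npy",P)
im=np.vstack([rect(c,P)[:, :,::-1],rect(d,P)[:,:,::-1]])
cv2.imwrite("pics/rect0.png",cv2.resize(im,(510,600),interpolation=cv2.INTER_AREA))
for n,i in(("rt",rect(c,P)),("rs",rect(d,P))):np.save(n,i)
E
```

```text
[[ 0.6746  0.2202  0.09  ]
 [ 0.5703 -0.1021  0.09  ]
 [ 0.3837 -0.0447  0.09  ]
 [ 0.4859  0.2796  0.09  ]]
[ 0.52860374  0.08826076 -0.30719269] -17.600844712121656 [ 0.7 -0.1  2.2 -1.9 -1.8  1.2 -1.2  0.9]
```

View pics/rect0.png

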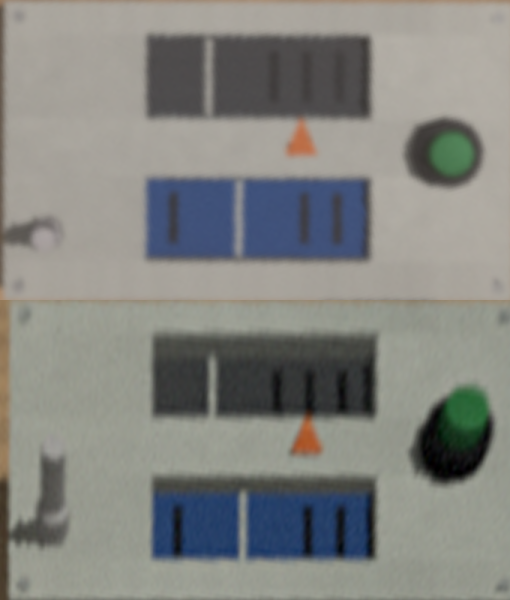

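The rectified views (1.5 px/mm) show the line at y px 209 and the arrow tip at 301, so about 61 mm to go. The slot sits about +3.5 mm in y from my first fit, so I correct for that.

```bash
cat >> h.py <<'E'
def tri(cs,uvs):
    Pm=[c["intrinsics"]@np.c_[c["R"],c["t"]] for c in cs]
    X=cv2.triangulatePoints(Pm[0],Pm[1],np.float64(uvs[0]).reshape(2,1),np.float64(uvs[1]).reshape(2,1));return (X[:3]/X[3]).ravel()
def w2b(P,W):
    k,s=np.cos(P[2]),np.sin(P[2]);d=np.asarray(W)-[P[0],P[1],0];return np.array([k*d[0]+s*d[1],-s*d[0]+k*d[1],d[2]])
def go(B,P=None):
    from scipy.spatial.transform import Rotation as Ro
    P=np.load("P.npy") if P is None else P
    s=get_state();R=Ro.from_quat(np.roll(s["eef_rot"],-1)).as_matrix();t=b2w(P,B)[0]
    T=np.c_[[-np.sin(P[2]),np.cos(P[2]),0],[np.cos(P[2]),np.sin(P[2]),0],[0,0,-1]]
    print("clock",s["clock"],"tcp box mm",(w2b(P,s["ee_pos"])*1000).round(1),"dp",(R.T@(t-s["ee_pos"])*1000).round(1),"rot",np.degrees(Ro.from_matrix(R.T@T).as_rotvec()).round(2),"F",s["ft_force"].round(1))
E
python3 - <<'E'
from h import *
P=np.load("P.npy");P[:2]=b2w(P,[.0005,.0035,0])[0,:2];np.save("P.npy",P)
c=cams.capture("top");d=cams.capture("scene")
def green(k):
    h=cv2.cvtColor(k["color"],cv2.COLOR_RGB2HSV);m=cv2.inRange(h,(45,80,40),(80,255,255));n,l,st,ce=cv2.connectedComponentsWithStats(m);i=1+st[1:,4].argmax();print(st[i]);return ce[i]
g=[green(c),green(d)];X=tri([c,d],g);print(g,X,w2b(P,X))
for z in(.1,.12):print(z,[w2b(P,toplane(k,u,z)).round(4) for k,u in zip((c,d),g)])
# profile along y for line and slot edges, dark slot strip
for k,n in((c,"top"),(d,"scene")):
    r=rect(k,P,s=4).astype(float).mean(2)
    p=r[int(4*(100-45)):int(4*(100-28))].mean(0);y=np.arange(len(p))/4-170
    w=(y>-65)&(y<0);b=np.clip(p[w]-np.median(p[w])-15,0,None);print(n,"line",(y[w]*b).sum()/b.sum())
    g_=np.gradient(cv2.GaussianBlur(p[None],(1,1),0)[0]) ;print("edges",y[g_[:600].argmin()],y[760:][g_[760:1100].argmax()+0])
    a=rect(k,P,s=4);h=cv2.cvtColor(a,cv2.COLOR_RGB2HSV);m=cv2.inRange(h,(3,110,80),(20,255,255))[4*75:4*110,4*120:4*260]
    ys,xs=np.nonzero(m);t=xs[ys<np.percentile(ys,25)];print("arrow tip y",t.mean()/4+120-170,"all",xs.mean()/4-50, "x",ys.min()/4-25)
go([-.05,-.03,.125],P)
E
```

```text
[194 202  11  10  90]
[311 158  14  11 116]
[array([199.1       , 206.65555556]), array([317.12068966, 163.02586207])] [0.56957691 0.21135544 0.1066467 ] [0.0013332  0.12622178 0.1066467 ]
0.1 [array([0.0013, 0.1256, 0.1   ]), array([-0.0079,  0.1313,  0.1   ])]
0.12 [array([0.0002, 0.1219, 0.12  ]), array([0.0197, 0.1217, 0.12  ])]
top line -34.537699630701475
edges -76.0 73.0
arrow tip y 27.229539641943745 all 27.090971585701197 x -18.5
scene line -32.0842040078966
edges -29.75 77.0
arrow tip y 31.230269266480946 all 31.018989507299267 x -24.5
clock 1.0 tcp box mm [-518.7  326.   231.3] dp [-388.5  442.1  106.3] rot [0.   0.01 4.09] F [-0.6 -0.4 -1.2]
```

>>> {"op": "play_rows", "data": {"rows": [{"rotation":[0,0,4.1],"dp":[-45,50,0],"hand":-1},{"rotation":[0,0,4.1],"dp":[-90,100,0],"hand":-1},{"rotation":[0,0,4.1],"dp":[-120,135,0],"hand":-1},{"rotation":[0,0,4.1],"dp":[-150,171,0],"hand":-1},{"rotation":[0,0,4.1],"dp":[-180,205,0],"hand":-1},{"rotation":[0,0,4.1],"dp":[-210,239,0],"hand":-1},{"rotation":[0,0,4.1],"dp":[-240,273,0],"hand":-1},{"rotation":[0,0,4.1],"dp":[-270,307,0],"hand":-1}]}}

```text
clock: 1.8
ee_pos: [0.3655, 0.2303, 0.2315]
eef_rot: [0.0, 0.807, 0.591, 0.0]
ft_force: [1.9, 0.9, -0.9]
gripper_width: 0.001
```

>>> {"op": "play_rows", "data": {"rows": [{"dp":[-30,34,0],"rotation":[0,0,0],"hand":-1},{"dp":[-60,68,0],"rotation":[0,0,0],"hand":-1},{"dp":[-90,102,0],"rotation":[0,0,0],"hand":-1},{"dp":[-110,126,0],"rotation":[0,0,0],"hand":-1},{"dp":[-115,135,20],"rotation":[0,0,0],"hand":-1},{"dp":[-117,135,50],"rotation":[0,0,0],"hand":-1},{"dp":[-118,135,75],"rotation":[0,0,0],"hand":-1},{"dp":[-118,135,85],"rotation":[0,0,0],"hand":-1}]}}

```text
clock: 2.6
ee_pos: [0.457, 0.0785, 0.1447]
eef_rot: [-0.0, 0.807, 0.59, -0.001]
ft_force: [-0.4, -0.1, 2.0]
gripper_width: 0.003
```

Run:
```python
from h import *
go([-.05,-.03,.1])
```

```text
clock 2.6 tcp box mm [-65.8 -34.5 144.7] dp [ 4.5 15.8 44.7] rot [-0.11  0.07 -0.02] F [-0.4 -0.1  2. ]
```

>>> {"op": "play_rows", "data": {"rows": [{"dp":[4.5,16,10],"rotation":[0,0,0],"hand":-1},{"dp":[4.5,16,30],"rotation":[0,0,0],"hand":-1},{"dp":[4.5,16,44],"rotation":[0,0,0],"hand":-1},{"dp":[4.5,16,47],"rotation":[0,0,0],"hand":-1},{"dp":[4.5,16,47],"rotation":[0,0,0],"hand":-1}]}}

```text
clock: 3.1
ee_pos: [0.4743, 0.0783, 0.0997]
eef_rot: [0.0, 0.807, 0.591, -0.0]
ft_force: [0.0, 0.2, 0.7]
gripper_width: 0.005
```

Run:
```python
from h import *
go([-.05,-.03,.09])
a=cams.capture("scene");b=cams.capture("top")
f=lambda c:cv2.resize(c["color"][120:280,140:370,::-1],None,fx=2.6,fy=1.85,interpolation=cv2.INTER_CUBIC)
cv2.imwrite("pics/app.png",np.vstack([f(a),f(b)]))
```

```text
clock 3.1 tcp box mm [-49.2 -29.4  99.7] dp [-0.6 -0.8  9.7] rot [0.   0.01 0.  ] F [0.  0.2 0.7]
```

View pics/app.png

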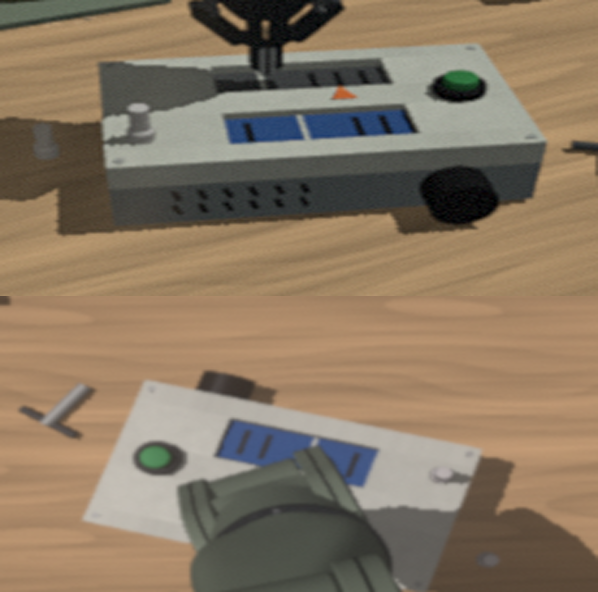

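>>> {"op": "play_rows", "data": {"rows": [{"dp":[0,-1,4],"rotation":[0,0,0],"hand":-1},{"dp":[0,-1,7],"rotation":[0,0,0],"hand":-1},{"dp":[0,-1,9],"rotation":[0,0,0],"hand":-1},{"dp":[0,-1,9],"rotation":[0,0,0],"hand":-1}]}}

```text
clock: 3.6
ee_pos: [0.4732, 0.0785, 0.0901]
eef_rot: [-0.0, 0.807, 0.591, -0.0]
ft_force: [0.6, 0.0, -0.7]
gripper_width: -0.001
```

>>> {"op": "play_rows", "data": {"rows": [{"dp":[0,0,0.5],"rotation":[0,0,0],"hand":-1},{"dp":[0,0,1],"rotation":[0,0,0],"hand":-1},{"dp":[0,0,1.5],"rotation":[0,0,0],"hand":-1}]}}

```text
clock: 3.9
ee_pos: [0.4733, 0.0785, 0.0888]
eef_rot: [0.0, 0.807, 0.591, 0.0]
ft_force: [1.1, -0.3, -1.3]
gripper_width: -0.001
```

>>> {"op": "play_rows", "data": {"rows": [{"dp":[0,0,0.5],"rotation":[0,0,0],"hand":-1},{"dp":[0,0,1],"rotation":[0,0,0],"hand":-1}]}}

```text
clock: 4.1
ee_pos: [0.4733, 0.0785, 0.0878]
eef_rot: [0.0, 0.807, 0.591, -0.0]
ft_force: [-0.8, 0.2, -0.9]
gripper_width: -0.005
```

Force stays at noise level. I continue in 1 mm calls.

>>> {"op": "play_rows", "data": {"rows": [{"dp":[0,0,0.5],"rotation":[0,0,0],"hand":-1},{"dp":[0,0,1],"rotation":[0,0,0],"hand":-1}]}}

```text
clock: 4.3
ee_pos: [0.4733, 0.0785, 0.0868]
eef_rot: [0.0, 0.807, 0.591, -0.0]
ft_force: [-0.1, 0.0, -0.6]
gripper_width: 0.002
```

>>> {"op": "play_rows", "data": {"rows": [{"dp":[0,0,0.4],"rotation":[0,0,0],"hand":-1},{"dp":[0,0,0.8],"rotation":[0,0,0],"hand":-1}]}}

```text
clock: 4.5
ee_pos: [0.4733, 0.0785, 0.086]
eef_rot: [0.0, 0.807, 0.591, -0.0]
ft_force: [0.4, 0.4, -0.5]
gripper_width: -0.0
```

>>> {"op": "play_rows", "data": {"rows": [{"dp":[0,0,0.3],"rotation":[0,0,0],"hand":-1},{"dp":[0,0,0.6],"rotation":[0,0,0],"hand":-1}]}}

```text
clock: 4.7
ee_pos: [0.4733, 0.0785, 0.0854]
eef_rot: [0.0, 0.807, 0.591, -0.0]
ft_force: [0.5, -0.2, 0.2]
gripper_width: 0.003
```

>>> {"op": "play_rows", "data": {"rows": [{"dp":[0,0,0.3],"rotation":[0,0,0],"hand":-1},{"dp":[0,0,0.6],"rotation":[0,0,0],"hand":-1}]}}

```text
clock: 4.9
ee_pos: [0.4733, 0.0785, 0.0848]
eef_rot: [0.0, 0.807, 0.591, -0.0]
ft_force: [-0.4, -0.1, -0.0]
gripper_width: 0.0
```

>>> {"op": "play_rows", "data": {"rows": [{"dp":[0,0,0.3],"rotation":[0,0,0],"hand":-1},{"dp":[0,0,0.6],"rotation":[0,0,0],"hand":-1}]}}

```text
clock: 5.1
ee_pos: [0.4733, 0.0785, 0.0842]
eef_rot: [0.0, 0.807, 0.591, -0.0]
ft_force: [-0.6, 0.2, 0.3]
gripper_width: -0.0
```

>>> {"op": "play_rows", "data": {"rows": [{"dp":[0,0,0.3],"rotation":[0,0,0],"hand":-1},{"dp":[0,0,0.6],"rotation":[0,0,0],"hand":-1}]}}

```text
clock: 5.3
ee_pos: [0.4733, 0.0785, 0.0836]
eef_rot: [0.0, 0.807, 0.591, -0.0]
ft_force: [-0.2, 0.1, -1.0]
gripper_width: -0.0
```

>>> {"op": "play_rows", "data": {"rows": [{"dp":[0,0,0.3],"rotation":[0,0,0],"hand":-1},{"dp":[0,0,0.6],"rotation":[0,0,0],"hand":-1}]}}

```text
clock: 5.5
ee_pos: [0.4733, 0.0785, 0.083]
eef_rot: [0.0, 0.807, 0.591, -0.0]
ft_force: [-0.2, -0.4, 0.3]
gripper_width: -0.002
```

>>> {"op": "play_rows", "data": {"rows": [{"dp":[0,0,0.3],"rotation":[0,0,0],"hand":-1},{"dp":[0,0,0.6],"rotation":[0,0,0],"hand":-1}]}}

```text
clock: 5.7
ee_pos: [0.4733, 0.0785, 0.0824]
eef_rot: [0.0, 0.807, 0.591, -0.0]
ft_force: [0.4, -0.8, 0.5]
gripper_width: 0.002
```

>>> {"op": "play_rows", "data": {"rows": [{"dp":[0,0,0.3],"rotation":[0,0,0],"hand":-1},{"dp":[0,0,0.6],"rotation":[0,0,0],"hand":-1}]}}

```text
clock: 5.9
ee_pos: [0.4733, 0.0785, 0.0818]
eef_rot: [0.0, 0.807, 0.591, -0.0]
ft_force: [0.2, 0.2, -0.1]
gripper_width: 0.001
```

>>> {"op": "play_rows", "data": {"rows": [{"dp":[0,0,0.3],"rotation":[0,0,0],"hand":-1},{"dp":[0,0,0.6],"rotation":[0,0,0],"hand":-1}]}}

```text
clock: 6.1
ee_pos: [0.4733, 0.0785, 0.0812]
eef_rot: [0.0, 0.807, 0.591, -0.0]
ft_force: [0.3, -0.1, -0.4]
gripper_width: -0.001
```

>>> {"op": "play_rows", "data": {"rows": [{"dp":[0,0,0.3],"rotation":[0,0,0],"hand":-1},{"dp":[0,0,0.6],"rotation":[0,0,0],"hand":-1}]}}

```text
clock: 6.3
ee_pos: [0.4733, 0.0785, 0.0806]
eef_rot: [0.0, 0.807, 0.591, -0.0]
ft_force: [0.2, -0.0, 1.2]
gripper_width: 0.007
```

>>> {"op": "play_rows", "data": {"rows": [{"dp":[0,0,0.3],"rotation":[0,0,0],"hand":-1},{"dp":[0,0,0.6],"rotation":[0,0,0],"hand":-1}]}}

```text
clock: 6.5
ee_pos: [0.4733, 0.0785, 0.08]
eef_rot: [0.0, 0.807, 0.591, -0.0]
ft_force: [-0.3, -0.9, 1.9]
gripper_width: 0.001
```

>>> {"op": "play_rows", "data": {"rows": [{"dp":[0,0,0.3],"rotation":[0,0,0],"hand":-1},{"dp":[0,0,0.5],"rotation":[0,0,0],"hand":-1}]}}

```text
clock: 6.7
ee_pos: [0.4733, 0.0785, 0.0796]
eef_rot: [0.0, 0.807, 0.591, -0.0]
ft_force: [-1.2, -0.5, 5.9]
gripper_width: 0.001
```

>>> {"op": "play_rows", "data": {"rows": [{"dp":[0,0,0.2],"rotation":[0,0,0],"hand":-1},{"dp":[0,0,0.4],"rotation":[0,0,0],"hand":-1},{"dp":[0,0,0.4],"rotation":[0,0,0],"hand":-1}]}}

```text
clock: 7.0
ee_pos: [0.4733, 0.0785, 0.0793]
eef_rot: [0.0, 0.807, 0.591, 0.0]
ft_force: [-1.8, 0.8, 8.6]
gripper_width: 0.004
```

>>> {"op": "play_rows", "data": {"rows": [{"dp":[1,0,0.1],"rotation":[0,0,0],"hand":-1},{"dp":[3,0,0.1],"rotation":[0,0,0],"hand":-1},{"dp":[6,0,0.1],"rotation":[0,0,0],"hand":-1},{"dp":[9,0,0.1],"rotation":[0,0,0],"hand":-1},{"dp":[12,0,0.1],"rotation":[0,0,0],"hand":-1}]}}

```text
clock: 7.5
ee_pos: [0.4768, 0.0894, 0.0792]
eef_rot: [0.0, 0.807, 0.59, -0.0]
ft_force: [-2.0, -3.9, 9.2]
gripper_width: 0.0
```

>>> {"op": "play_rows", "data": {"rows": [{"dp":[3,0,0.1],"rotation":[0,0,0],"hand":-1},{"dp":[6,0,0.1],"rotation":[0,0,0],"hand":-1},{"dp":[9,0,0.1],"rotation":[0,0,0],"hand":-1},{"dp":[12,0,0.1],"rotation":[0,0,0],"hand":-1},{"dp":[15,0,0.1],"rotation":[0,0,0],"hand":-1},{"dp":[18,0,0.1],"rotation":[0,0,0],"hand":-1}]}}

```text
clock: 8.1
ee_pos: [0.4823, 0.1066, 0.0791]
eef_rot: [0.0, 0.807, 0.59, -0.0]
ft_force: [-2.2, -4.1, 11.0]
gripper_width: -0.005
```

Run:
```python
from h import *
P=np.load("P.npy");go([-.05,.031,.079])
a=cams.capture("scene");r=rect(a,P,z=.08,s=4)[40:440]
cv2.imwrite("pics/mid.png",cv2.resize(r[:,200:1100,::-1],(800,356)))
```

```text
clock 8.1 tcp box mm [-50.2  -0.1  79.1] dp [31.1  0.1  0.1] rot [ 0.01  0.05 -0.04] F [-2.2 -4.1 11. ]
```

View pics/mid.png

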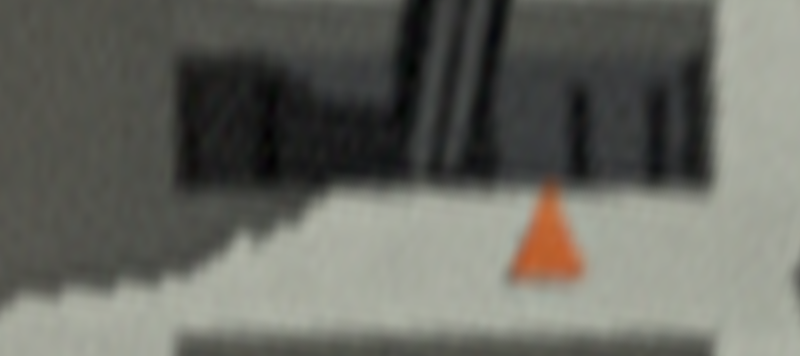

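>>> {"op": "play_rows", "data": {"rows": [{"dp":[3,0,-0.05],"rotation":[0,0,0],"hand":-1},{"dp":[6,0,-0.05],"rotation":[0,0,0],"hand":-1},{"dp":[9,0,-0.05],"rotation":[0,0,0],"hand":-1},{"dp":[12,0,-0.05],"rotation":[0,0,0],"hand":-1},{"dp":[15,0,-0.05],"rotation":[0,0,0],"hand":-1},{"dp":[18,0,-0.05],"rotation":[0,0,0],"hand":-1},{"dp":[21,0,-0.05],"rotation":[0,0,0],"hand":-1},{"dp":[24,0,-0.05],"rotation":[0,0,0],"hand":-1}]}}

```text
clock: 8.95
ee_pos: [0.4896, 0.1294, 0.0792]
eef_rot: [0.0, 0.807, 0.59, -0.0]
ft_force: [-2.3, -3.1, 9.6]
gripper_width: 0.001
```

>>> {"op": "play_rows", "data": {"rows": [{"dp":[0,0,0],"rotation":[0,0,0],"hand":-1},{"dp":[0,0,-4],"rotation":[0,0,0],"hand":-1},{"dp":[0,0,-40],"rotation":[0,0,0],"hand":-1},{"dp":[-40,-20,-70],"rotation":[0,0,0],"hand":-1},{"dp":[-85,-40,-85],"rotation":[0,0,0],"hand":-1},{"dp":[-130,-60,-90],"rotation":[0,0,0],"hand":-1},{"dp":[-150,-60,-90],"rotation":[0,0,0],"hand":-1}]}}

```text
clock: 9.65
ee_pos: [0.3843, 0.0031, 0.17]
eef_rot: [0.0, 0.807, 0.59, -0.0]
ft_force: [2.1, -0.3, -0.0]
gripper_width: 0.0
```

```bash
cat > meas.py <<'E'
from h import *
import sys
P=np.load("P.npy");go([-.05,0,.09]);o=[]
for n in("top","scene"):
    k=cams.capture(n);r=rect(k,P,z=.0801,s=4)
    a=rect(k,P,z=.09,s=4)
    cut=r[4*35:4*80,4*90:4*250];cut2=a[4*35:4*110,4*90:4*250];o+=[cut,cut2]
cv2.imwrite(sys.argv[1],np.vstack(o)[:,:,::-1] if sum(map(len,o))<601 else cv2.resize(np.vstack(o)[:,:,::-1],(640,600*1)))
print([x.shape for x in o])
E
python3 meas.py pics/m1.png
```

```text
clock 9.65 tcp box mm [-112.3 -128.3  170. ] dp [128.4  62.1  79.9] rot [-0.01  0.05 -0.07] F [ 2.1 -0.3 -0. ]
[(180, 640, 3), (300, 640, 3), (180, 640, 3), (300, 640, 3)]
```

View pics/m1.png

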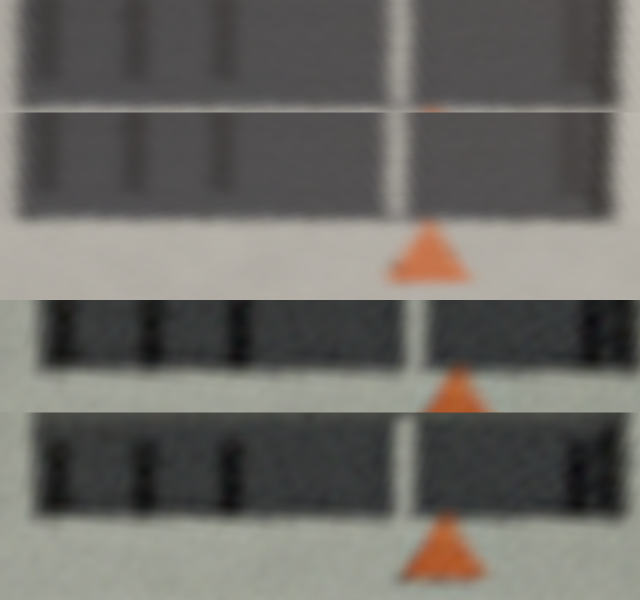

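The line at z=0.080 sits at px 399 (top) and 416 (scene). The tip is at 430 and 446 (4 px/mm), so about 7.5 mm remains. A numeric check, then the second press.

```bash
cat > num.py <<'E'
from h import *
P=np.load("P.npy");go([-.05,.010,.083])
for n in("top","scene"):
    k=cams.capture(n);y=np.arange(1360)/4-170
    p=rect(k,P,z=.0801,s=4).astype(float).mean(2)[4*(100-40):4*(100-27)].mean(0)
    w=(y>0)&(y<48);q=p[w];b=np.clip(q-np.median(q)-20,0,None);l=(y[w]*b).sum()/b.sum()
    h=cv2.cvtColor(rect(k,P,z=.09,s=4),cv2.COLOR_RGB2HSV);m=cv2.inRange(h,(3,110,80),(20,255,255)).copy();m[:4*60]=0;m[4*110:]=0
    ys,xs=np.nonzero(m);t=ys<np.percentile(ys,40)
    print(n,"line",l.round(2),"tip",(xs[t].mean()/4-170).round(2),"arrow",(xs.mean()/4-170).round(2),"to go",(xs.mean()/4-170-l).round(2))
E
python3 num.py
```

```text
clock 9.75 tcp box mm [-110.6 -128.3  169.5] dp [138.7  60.1  86.4] rot [ 0.01  0.06 -0.22] F [ 0.9 -1.   1.2]
top line 19.76 tip 27.23 arrow 27.09 to go 7.32
scene line 23.29 tip 31.13 arrow 31.0 to go 7.71
```

>>> {"op": "play_rows", "data": {"rows": [{"dp":[40,20,0],"rotation":[0,0,-0.2],"hand":-1},{"dp":[80,40,0],"rotation":[0,0,-0.2],"hand":-1},{"dp":[115,58,10],"rotation":[0,0,-0.2],"hand":-1},{"dp":[138,60,30],"rotation":[0,0,-0.2],"hand":-1},{"dp":[138.5,60,60],"rotation":[0,0,-0.2],"hand":-1},{"dp":[138.5,60,80],"rotation":[0,0,-0.2],"hand":-1},{"dp":[138.5,60,86],"rotation":[0,0,-0.2],"hand":-1},{"dp":[138.5,60,86],"rotation":[0,0,-0.2],"hand":-1}]}}

```text
clock: 10.65
ee_pos: [0.4859, 0.1196, 0.0826]
eef_rot: [-0.0, 0.806, 0.592, -0.001]
ft_force: [-1.0, 0.5, 0.4]
gripper_width: 0.006
```

>>> {"op": "play_rows", "data": {"rows": [{"dp":[0,0,0.8],"rotation":[0,0,0],"hand":-1},{"dp":[0,0,1.6],"rotation":[0,0,0],"hand":-1},{"dp":[0,0,2.2],"rotation":[0,0,0],"hand":-1},{"dp":[0,0,2.5],"rotation":[0,0,0],"hand":-1},{"dp":[0,0,2.5],"rotation":[0,0,0],"hand":-1}]}}

```text
clock: 11.15
ee_pos: [0.4862, 0.119, 0.0806]
eef_rot: [0.0, 0.806, 0.592, 0.0]
ft_force: [-0.3, 0.5, -0.3]
gripper_width: -0.002
```

>>> {"op": "play_rows", "data": {"rows": [{"dp":[0,0,0.4],"rotation":[0,0,0],"hand":-1},{"dp":[0,0,0.8],"rotation":[0,0,0],"hand":-1},{"dp":[0,0,1.1],"rotation":[0,0,0],"hand":-1},{"dp":[0,0,1.3],"rotation":[0,0,0],"hand":-1},{"dp":[0,0,1.3],"rotation":[0,0,0],"hand":-1}]}}

```text
clock: 11.65
ee_pos: [0.4862, 0.119, 0.0794]
eef_rot: [0.0, 0.806, 0.592, 0.0]
ft_force: [-0.8, -0.2, 7.4]
gripper_width: 0.005
```

>>> {"op": "play_rows", "data": {"rows": [{"dp":[0,0,0.3],"rotation":[0,0,0],"hand":-1},{"dp":[1,0,0.3],"rotation":[0,0,0],"hand":-1},{"dp":[2.5,0,0.3],"rotation":[0,0,0],"hand":-1},{"dp":[4.5,0,0.3],"rotation":[0,0,0],"hand":-1},{"dp":[6,0,0.3],"rotation":[0,0,0],"hand":-1},{"dp":[7,0,0.3],"rotation":[0,0,0],"hand":-1},{"dp":[7.6,0,0.3],"rotation":[0,0,0],"hand":-1},{"dp":[7.6,0,0.3],"rotation":[0,0,0],"hand":-1}]}}

```text
clock: 12.45
ee_pos: [0.4884, 0.1258, 0.0791]
eef_rot: [0.0, 0.806, 0.592, -0.0]
ft_force: [-1.6, -3.5, 9.8]
gripper_width: 0.002
```

>>> {"op": "play_rows", "data": {"rows": [{"dp":[0,0,-1],"rotation":[0,0,0],"hand":-1},{"dp":[0,0,-5],"rotation":[0,0,0],"hand":-1},{"dp":[0,0,-40],"rotation":[0,0,0],"hand":-1},{"dp":[-40,-20,-70],"rotation":[0,0,0],"hand":-1},{"dp":[-85,-40,-85],"rotation":[0,0,0],"hand":-1},{"dp":[-130,-60,-90],"rotation":[0,0,0],"hand":-1},{"dp":[-140,-60,-90],"rotation":[0,0,0],"hand":-1}]}}

```text
clock: 13.15
ee_pos: [0.3864, 0.0079, 0.17]
eef_rot: [0.0, 0.807, 0.591, -0.001]
ft_force: [2.2, 0.6, 0.0]
gripper_width: -0.005
```

```bash
python3 num.py; python3 meas.py pics/m2.png
```

```text
clock 13.15 tcp box mm [-111.8 -123.1  170. ] dp [133.1  61.9  86.8] rot [-0.02  0.08  0.05] F [2.2 0.6 0. ]
top line 26.72 tip 27.24 arrow 27.1 to go 0.38
scene line nan tip 31.15 arrow 31.02 to go nan
clock 13.25 tcp box mm [-109.9 -121.3  169.4] dp [121.3  60.   79.4] rot [0.03 0.03 0.04] F [ 1.5  0.9 -0.2]
[(180, 640, 3), (300, 640, 3), (180, 640, 3), (300, 640, 3)]num.py:6: RuntimeWarning: invalid value encountered in scalar divide
  w=(y>0)&(y<48);q=p[w];b=np.clip(q-np.median(q)-20,0,None);l=(y[w]*b).sum()/b.sum()
```

View pics/m2.png

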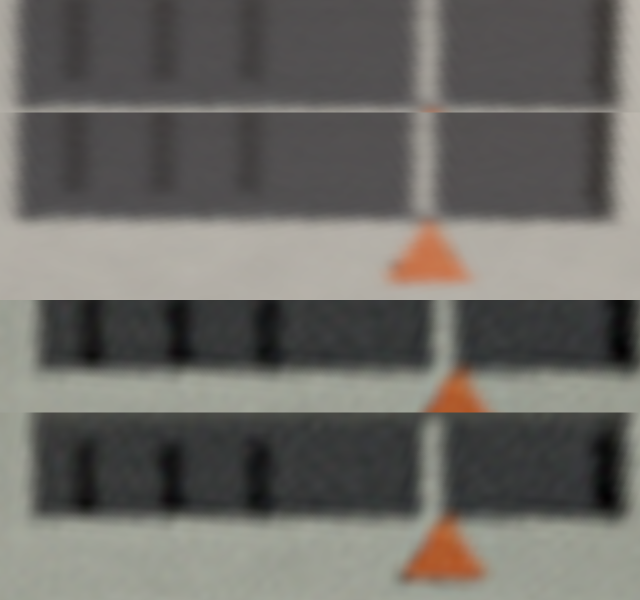

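The line now meets the tip: 427 vs 430 px (top) and 445 vs 446 (scene), which is under 0.5 mm off. The damper is released, so I move to the button.

>>> {"op": "play_rows", "data": {"rows": [{"dp":[42,20,0],"rotation":[0,0,0],"hand":-1},{"dp":[84,40,0],"rotation":[0,0,0],"hand":-1},{"dp":[126,60,0],"rotation":[0,0,0],"hand":-1},{"dp":[166,80,0],"rotation":[0,0,0],"hand":-1},{"dp":[206,100,0],"rotation":[0,0,0],"hand":-1},{"dp":[236,110,10],"rotation":[0,0,0],"hand":-1},{"dp":[247,110,25],"rotation":[0,0,0],"hand":-1},{"dp":[247,110,35],"rotation":[0,0,0],"hand":-1}]}}

```text
clock: 14.15
ee_pos: [0.5673, 0.2159, 0.132]
eef_rot: [-0.001, 0.805, 0.593, -0.001]
ft_force: [-0.7, -0.9, -0.8]
gripper_width: -0.001
```

Run:
```python
from h import *
go([.0005,.1255,.115])
a=cams.capture("scene");b=cams.capture("top")
f=lambda c,x,y:cv2.resize(c["color"][y:y+80,x:x+120,::-1],None,fx=4,fy=3.75,interpolation=cv2.INTER_CUBIC)
cv2.imwrite("pics/btn.png",np.vstack([f(a,260,110),f(b,140,160)]))
```

```text
clock 14.15 tcp box mm [ -2.2 129.8 132. ] dp [-4.3  2.7 17. ] rot [-0.1   0.01  0.36] F [-0.7 -0.9 -0.8]
```

View pics/btn.png

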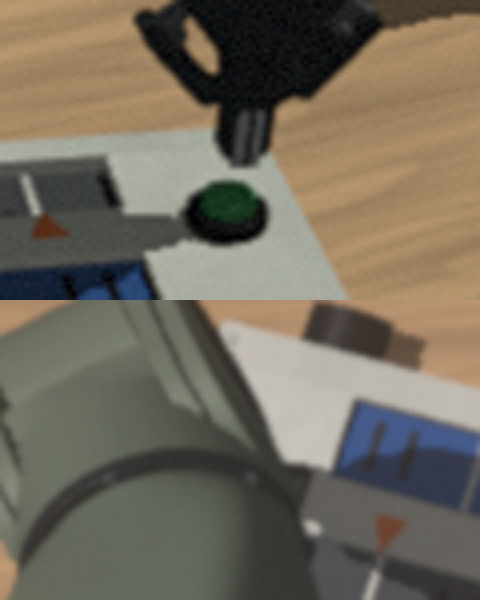

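The fingertips are just above the button, a few mm to +y and about 2 mm short in x. I correct that and lower.

>>> {"op": "play_rows", "data": {"rows": [{"dp":[-4,2.5,4],"rotation":[0,0,0],"hand":-1},{"dp":[-4,2.5,8],"rotation":[0,0,0],"hand":-1},{"dp":[-4,2.5,12],"rotation":[0,0,0],"hand":-1},{"dp":[-4,2.5,15],"rotation":[0,0,0],"hand":-1},{"dp":[-4,2.5,15],"rotation":[0,0,0],"hand":-1}]}}

```text
clock: 14.75
ee_pos: [0.5692, 0.2087, 0.1186]
eef_rot: [-0.0, 0.806, 0.592, -0.0]
ft_force: [0.3, 0.0, 0.3]
gripper_width: 0.002
```

```bash
python3 -c "
from h import *
go([.0005,.1255,.110])"
```

```text
clock 14.75 tcp box mm [  1.8 123.6 118.6] dp [ 1.9 -1.2  8.6] rot [-0.02  0.02  0.19] F [0.3 0.  0.3]
```

>>> {"op": "play_rows", "data": {"rows": [{"dp":[2,-1,2],"rotation":[0,0,0],"hand":-1},{"dp":[2,-1,4],"rotation":[0,0,0],"hand":-1},{"dp":[2,-1,6],"rotation":[0,0,0],"hand":-1},{"dp":[2,-1,8],"rotation":[0,0,0],"hand":-1},{"dp":[2,-1,8],"rotation":[0,0,0],"hand":-1}]}}

```text
clock: 15.25
ee_pos: [0.569, 0.2111, 0.1107]
eef_rot: [-0.0, 0.806, 0.592, -0.0]
ft_force: [-1.6, 0.6, 1.8]
gripper_width: 0.001
```

>>> {"op": "play_rows", "data": {"rows": [{"dp":[0,0,1],"rotation":[0,0,0],"hand":-1},{"dp":[0,0,2],"rotation":[0,0,0],"hand":-1},{"dp":[0,0,2],"rotation":[0,0,0],"hand":-1}]}}

```text
clock: 15.55
ee_pos: [0.569, 0.2111, 0.1088]
eef_rot: [-0.0, 0.806, 0.592, -0.0]
ft_force: [0.1, 0.5, 2.4]
gripper_width: -0.004
```

>>> {"op": "play_rows", "data": {"rows": [{"dp":[0,0,0.7],"rotation":[0,0,0],"hand":-1},{"dp":[0,0,1.5],"rotation":[0,0,0],"hand":-1},{"dp":[0,0,1.5],"rotation":[0,0,0],"hand":-1}]}}

```text
clock: 15.85
ee_pos: [0.569, 0.2111, 0.1073]
eef_rot: [-0.0, 0.806, 0.592, -0.0]
ft_force: [-1.5, 1.3, 3.2]
gripper_width: -0.0
```

>>> {"op": "play_rows", "data": {"rows": [{"dp":[0,0,0.5],"rotation":[0,0,0],"hand":-1},{"dp":[0,0,1],"rotation":[0,0,0],"hand":-1},{"dp":[0,0,1],"rotation":[0,0,0],"hand":-1}]}}

```text
clock: 16.15
ee_pos: [0.569, 0.2111, 0.1063]
eef_rot: [0.0, 0.806, 0.592, -0.0]
ft_force: [-0.7, 1.6, 3.6]
gripper_width: -0.0
```

>>> {"op": "play_rows", "data": {"rows": [{"dp":[0,0,0.5],"rotation":[0,0,0],"hand":-1},{"dp":[0,0,0.8],"rotation":[0,0,0],"hand":-1},{"dp":[0,0,0.8],"rotation":[0,0,0],"hand":-1}]}}

```text
clock: 16.45
ee_pos: [0.569, 0.2111, 0.106]
eef_rot: [0.0, 0.806, 0.592, 0.0]
ft_force: [-2.6, 0.6, 10.9]
gripper_width: 0.002
```

>>> {"op": "play_rows", "data": {"rows": [{"dp":[0,0,0.3],"rotation":[0,0,0],"hand":-1},{"dp":[0,0,0.6],"rotation":[0,0,0],"hand":-1},{"dp":[0,0,0.6],"rotation":[0,0,0],"hand":-1}]}}

```text
clock: 16.75
ee_pos: [0.569, 0.2111, 0.1058]
eef_rot: [0.0, 0.806, 0.592, 0.0]
ft_force: [-6.7, 0.1, 18.6]
gripper_width: 0.003
```

The button has bottomed out: force rises steeply at z≈0.106, about 6 mm below first contact. I lift off and check.

>>> {"op": "play_rows", "data": {"rows": [{"dp":[0,0,-2],"rotation":[0,0,0],"hand":-1},{"dp":[0,0,-10],"rotation":[0,0,0],"hand":-1},{"dp":[0,0,-45],"rotation":[0,0,0],"hand":-1},{"dp":[0,-40,-75],"rotation":[0,0,0],"hand":-1},{"dp":[35,-75,-90],"rotation":[0,0,0],"hand":-1},{"dp":[75,-100,-100],"rotation":[0,0,0],"hand":-1},{"dp":[115,-120,-100],"rotation":[0,0,0],"hand":-1},{"dp":[140,-130,-100],"rotation":[0,0,0],"hand":-1}]}}

```text
clock: 17.55
ee_pos: [0.4852, 0.3869, 0.2056]
eef_rot: [-0.001, 0.805, 0.593, 0.0]
ft_force: [-0.5, -1.1, 0.2]
gripper_width: -0.002
```

>>> {"op": "play_rows", "data": {"rows": [{"dp":[30,0,0],"rotation":[0,0,0],"hand":-1},{"dp":[60,0,0],"rotation":[0,0,0],"hand":-1},{"dp":[60,0,0],"rotation":[0,0,0],"hand":-1},{"dp":[60,0,0],"rotation":[0,0,0],"hand":-1},{"dp":[60,0,0],"rotation":[0,0,0],"hand":-1}]}}

```text
clock: 18.05
ee_pos: [0.505, 0.4398, 0.2051]
eef_rot: [0.0, 0.806, 0.592, -0.0]
ft_force: [0.5, 0.6, 0.5]
gripper_width: -0.0
```

```bash
python3 num.py
python3 - <<'E'
from h import *
P=np.load("P.npy");c=cams.capture("top");d=cams.capture("scene")
im=np.vstack([rect(c,P),rect(d,P)])[:,:,::-1]
cv2.imwrite("pics/end.png",cv2.resize(im,(510,600),interpolation=cv2.INTER_AREA))
def green(k):
    m=cv2.inRange(cv2.cvtColor(k["color"],cv2.COLOR_RGB2HSV),(45,80,40),(80,255,255));n,l,st,ce=cv2.connectedComponentsWithStats(m);return ce[1+st[1:,4].argmax()]
print(green(c),green(d))
E
```

```text
clock 18.05 tcp box mm [-129.3  324.5  205.1] dp [-314.6   78.5  122.4] rot [0.02 0.04 0.15] F [0.5 0.6 0.5]
top line 26.73 tip 27.25 arrow 27.09 to go 0.36
scene line nan tip 31.17 arrow 31.02 to go nan
[199.         206.76842105] [317.03305785 162.94214876]num.py:6: RuntimeWarning: invalid value encountered in scalar divide
  w=(y>0)&(y<48);q=p[w];b=np.clip(q-np.median(q)-20,0,None);l=(y[w]*b).sum()/b.sum()
```

View pics/end.png

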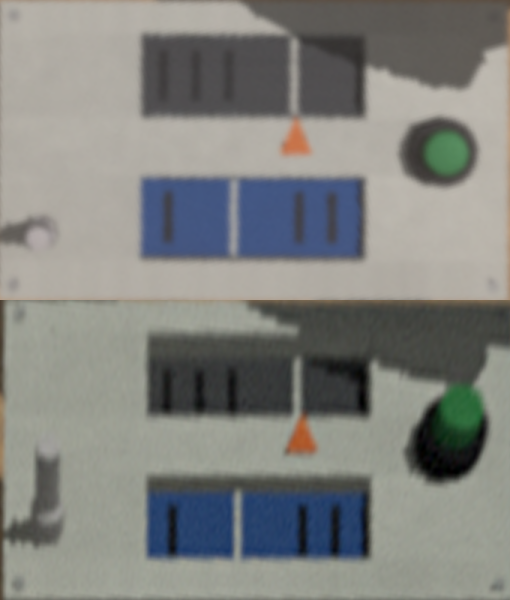

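The line meets the tip (293 vs 296 px top, before depth correction; 298 vs 302 scene). The button is back up, the blue plate and sleeve_a look unmoved, and the arm is clear.

```bash
python3 -c "
from bench import order
print(order.sign_off())"
```

```text
the job is handed in; nothing more can be done
None
```

The damper is set, the start button was then pressed and released, and the job is handed in. The robot's clock read about 18 s at the end.

- **Damper:** The plate's top lay about 10 mm below the frame. I dragged it about 61 mm in two strokes; the highest press I read was 11 N. After release, the top camera puts the white line about 0.4 mm short of the arrow tip. My numeric check failed (no value) in the scene camera for the last two readings, so there I judged it by eye at about 0.3 mm.
- **Button:** I pressed it after letting go of the damper. It went down about 6 mm to its hard stop, where the force climbed to 18.6 N. Afterwards it was back at its starting pixel position in both cameras.
- **Other things:** The blue damper and the sleeve on the box look unmoved in the final pictures. The bench sleeve and the chuck key are outside that last view; the arm's path did not come near them, but I did not check them again.
- **At hand-in:** The arm was clear of everything.

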